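# Close the tube clamp on the model maker's table

## Robot

A 6-joint arm with a two-finger parallel gripper is mounted at the origin on the work surface. World frame = base frame: x ahead of the robot, y to its left, z up, the work surface at z = 0. Lengths are in m, angles in rad, forces in N, time in s.
With the tool pointing down it reaches from about 0.3 to 0.775 m from the base axis. Payload 14.6 kg.
Tool frame: the origin (TCP) lies on the centre line of the jaws, within the pads' length; the fingertips stand 25 mm ahead of it and the grasp point (between the pads) lies 6 mm ahead of it (ctrl.tip_reach is the distance from the TCP to the fingertips, in m); z points along the fingers, y is the line along which they close (so a half turn about z gives the same grasp; the last joint's range is limited). The gripper opens to 94 mm and grips with 3 to 60 N. Pads are 16 mm wide; open, the fingers measure 119 mm over their backs; the gripper's body (75 mm by 177 mm) begins 78 mm behind the grasp point.
Start: joints at [-1.326, 0.3, 1.521, -0, 1.321, -0.067], TCP at [0.169, -0.523, 0.23] pointing down, gripper open.
Joint ranges: [-3.03, 3.03], [-0.79, 2.21], [0.23, 2.52], [-1.04, 4.18], [0, 3.07], [-2.55, 2.55]. Speed limits (rad/s): [2.22, 2.22, 2.57, 3.14, 3.14, 3.14].

## Interface

Orientations are given as [roll, pitch, yaw] about the fixed x, y, z axes, in that order (R = Rz(yaw) Ry(pitch) Rx(roll)).
In Python, from station import ctrl gives the robot as it stands. The module is installed in compiled form; this text tells all that it offers.
- The arm moves only by the tool apply_moves, never from a script. Its argument "deltas" is a list of rows, each a list of 7 numbers: the closure in counts, from 0 (fully open) to 255 (shut), then the shift along the world's x, y, z in cm, then the turn, a rotation vector about the world's x, y, z in rad. In form: [[jaw, tx, ty, tz, ax, ay, az], ...]. A call has 1 to 10 rows; each row shifts and turns the commanded pose from where the row before left it; what a row does not reach is not made up. A row lasts 1/10 s, in which the tool goes at most 50 mm and 8.59 degrees, less where a joint would pass 70% of its speed; a pose out of reach is approached as far as the arm can. A call with a gripper value outside its range is refused whole. The fingers move at their own pace and stop on an object; "grip_force" is the grip in N (left out, the last holds). Time passes only in rows, so rows that do not move let the fingers close. It gives the time, the measured TCP pose, the force, the opening and the grip force at its end, in the units of the state.
- ctrl.get_obs(): the state, without advancing time (a new reading comes with each control period).
- ctrl.camera(name): name is "side" or "top"; returns a dict with "img" (400x640x3 uint8, red, green, blue), "K" (3x3 intrinsics, pixels), "pose" (4x4, takes a point from camera to world coordinates). Camera axes: x right, y up, looking along -z (the intrinsics and any distortion apply to the point x, -y, -z); pixel columns grow to the right and rows downward; lengths in m; the calibration is good to about 2 mm. A picture is of the moment at which its call begins. There is no depth.
- ctrl.hand_in(): hands the job in; it is judged then, once.
The state is a dict: "time_s": time; "qpos": joint angles; "joint_vel": joint speeds; "tau": joint torques, N m; "ee_pos": TCP position; "eef_rot": TCP orientation; "force": force on the tool from outside, world axes, zero at the start; "moment": the same for the moment, N m; "grip_width": finger opening in m; "grip_force": force on a finger pad.
Only numpy, scipy, OpenCV 4.12 (cv2) and the standard library are available. Lean on these libraries where they do the work, as an engineer would, in place of code of your own. Each camera call takes 0.05 s, during which the arm holds its last target. There are 200 camera calls.

## Task

Push the short tube along its saddle until its end rests against the upright end plate of the clamp. Then swing the clamp's hinged half over the tube and fully down, and after that swing the bolt up into the slot of the hinged half until it stands fully upright. Leave the tube against the end plate and do not disturb the model car, the phone or the foam offcut.

Things in the scene. Friction and masses are not known exactly. Their poses are not given: they have to be found in the camera images.
- clamp: The tube clamp, fixed to the table: 250 x 120 x 10 mm dark base plate with a steel saddle, a plain rest and an end plate. Origin on the table under the middle of the saddle; +x along the tube towards the end plate, +y towards the hinge of the hinged half, -y towards the swing bolt, z up. The base plate spans x -155 to +95 mm.
- saddle (a point): Tube axis above the middle of the saddle: clamp x 0, y 0, z 75 mm. Saddle spans x -22 to +22 mm, plain rest x -102 to -78 mm: open troughs that hold the tube from below and end below its axis.
- end_face (a point): Point on the end plate's face towards the tube, on the tube's axis: clamp x +70, y 0, z 75 mm. The plate is upright, 70 mm wide in y, 8 mm thick, top at z 90 mm.
- tube: Loose aluminium tube, 48 mm outer diameter, 180 mm long, about 0.3 kg, lying in saddle and rest; its dark ends are closed to the touch and can be pushed. Origin at its centre, x along it. It starts 20 to 45 mm short of the end plate; against the plate its centre is at clamp x -20 mm, its other end at x -110 mm. Slides with 2 to 5 N.
- cap (a joint): Angle of the hinged half (steel half ring 44 mm wide along the tube, ending in a forked lug): 0 = fully down (hard stop, 1 mm above the tube), positive = open, 1.57 = upright, beyond that leaning back away from the tube, at most 2.35. Starts 1.8 to 2.3. Stiff hinge (about 0.13 N m): it stays where it is left, never falls, so it must be pushed all the way.
- cap_hinge (a point): Hinge axis of the hinged half: at clamp x 0, y +36, z 75 mm, the axis parallel to the tube.
- cap_lug (a point): On the lug's outer face (facing up when down), mid slot: from the hinge axis 82 mm along the lug and 12 mm to the outer side; when down at clamp y -46, z 87 mm. The lug is two tines 15 mm wide with a 14 mm slot between them, 62 to 92 mm out from the hinge, 12 mm thick. Top of the half ring when down: z 106 mm.
- bolt (a joint): Angle of the swing bolt: 0 = fully upright (hard stop), in the slot if the hinged half is down; positive = leaning outwards away from the tube, at most 1.25. Starts 0.7 to 1.15. Stiff pivot (about 0.10 N m): it stays where it is left. Its nut cannot pass the tines: with the bolt upright the hinged half cannot close.
- bolt_pivot (a point): Pivot of the swing bolt: at clamp x 0, y -46, z 35 mm, the axis parallel to the tube.
- bolt_nut (a point): Centre of the nut on the swing bolt, 63 mm from the pivot. Nut 26 mm diameter, 14 mm thick; shank 10 mm diameter, its free end 85 mm from the pivot.
- model_car: Bystander: tan model car, 190 x 71 x 56 mm, loose, on the hinge side of the clamp. Origin under its middle on the table.
- phone: Bystander: black phone lying flat, 150 x 73 x 9 mm, loose, on the bolt side of the clamp. Origin under its middle on the table.
- foam_offcut: Bystander: light blue foam block, 55 x 130 x 40 mm, 20 g, loose, beyond the end plate. Origin under its middle on the table.
Things that resemble listed ones, but are neither listed nor needed, are in the scene too. Leave any green or red look-alike of the tube alone.

How it is judged:
By the outcome, as a careful person would: the job done as asked, in the order asked, and still so for the second after the job is handed in, with the robot touching nothing.
It also fails if it takes over 54 s, if anything falls off the work surface, if the arm or the gripper's body presses on something with over 40 N, if the wrist force passes 120 N, or if a joint passes its speed limit or range.

## Working session

There is one attempt and no reset: what is moved stays moved. The work goes in short steps, Python scripts to look and compute and a tool call to move; the robot and the scene stay as the last step left them, time stands still between calls to the robot, and variables do not carry over. Pictures are saved under pics/ and viewed, at most 10 in all, crops included, and the job is handed in when it is done.

Besides the shell and the picture viewer there is one more tool, called after "Request:" as name([rows], argument=value, ...), one row to a line, values as JSON. apply_moves: Moves the arm, as the interface text tells. Its arguments: {"type":"object","properties":{"deltas":{"type":"array"},"grip_force":{"type":"number"}},"required":["deltas"]}

```bash
mkdir -p pics; cat > h.py <<'E'
import numpy as np, cv2
from station import ctrl
def shot(n,f):
    c=ctrl.camera(n); cv2.imwrite('pics/'+f+'.png',c['img'][:,:,::-1]); np.savez('pics/'+f,**{k:c[k] for k in('K','pose')}); return c
def ray(c,u,v):
    d=np.linalg.inv(c['K'])@[u,v,1]; P=np.array(c['pose']); return P[:3,3],P[:3,:3]@[d[0],-d[1],-d[2]]
def atz(c,u,v,z):
    o,d=ray(c,u,v); return o+d*(z-o[2])/d[2]
def proj(c,p):
    P=np.array(c['pose']); q=P[:3,:3].T@(np.array(p)-P[:3,3]); q=c['K']@[q[0],-q[1],-q[2]]; return q[:2]/q[2]
E
python3 - <<'E'
from h import *
for n in('top','side'):
    c=shot(n,n+'1'); print(c['pose'].round(3).tolist(),c['K'].tolist(),[k for k in c])
E
```

```text
[[0.014, 0.998, -0.06, 0.509], [-1.0, 0.013, -0.024, 0.051], [-0.023, 0.06, 0.998, 1.348], [0.0, 0.0, 0.0, 1.0]] [[499.9154294966677, 0.0, 321.6566697796821], [0.0, 499.9154294966677, 198.21046684064143], [0.0, 0.0, 1.0]] ['img', 'K', 'pose']
[[-0.752, 0.507, -0.421, 0.152], [-0.659, -0.58, 0.478, 0.568], [-0.001, 0.637, 0.771, 0.899], [0.0, 0.0, 0.0, 1.0]] [[434.0234965248902, 0.0, 325.207204203446], [0.0, 434.0234965248902, 204.76031983456213], [0.0, 0.0, 1.0]] ['img', 'K', 'pose']
```

View pics/top1.png

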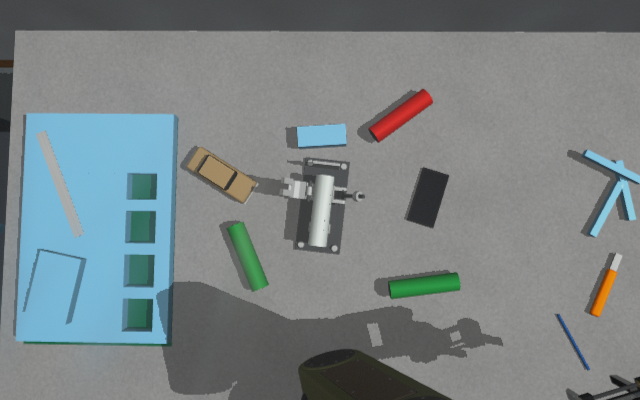

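View pics/side1.png

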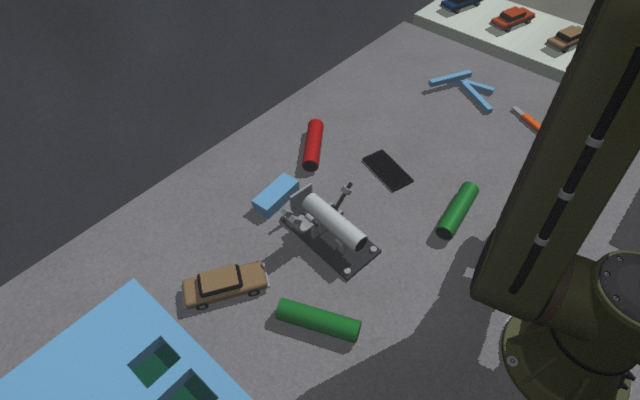

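The top view shows the clamp near (321,205). The end plate is up at (325,162), the hinged half is left at (295,188), the bolt is right at (355,196), and the car, phone and foam are around it. I'll enlarge for exact corners.

```bash
python3 - <<'E'
import cv2
a=cv2.imread('pics/top1.png')[140:265,240:400]; cv2.imwrite('pics/c1.png',cv2.resize(a,None,fx=4.8,fy=4.8,interpolation=cv2.INTER_CUBIC))
a=cv2.imread('pics/side1.png')[165:290,240:400]; cv2.imwrite('pics/c2.png',cv2.resize(a,None,fx=4.8,fy=4.8,interpolation=cv2.INTER_CUBIC))
E
```

```text
(no output)
```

View pics/c1.png

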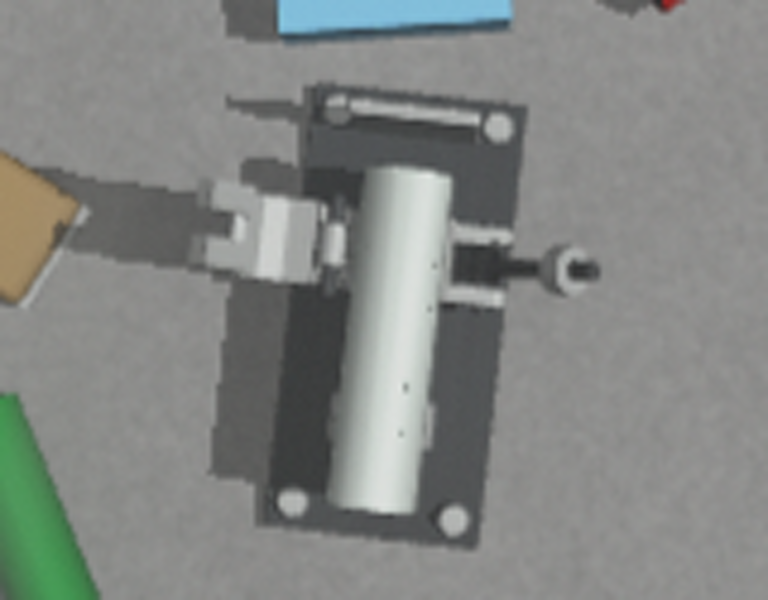

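View pics/c2.png

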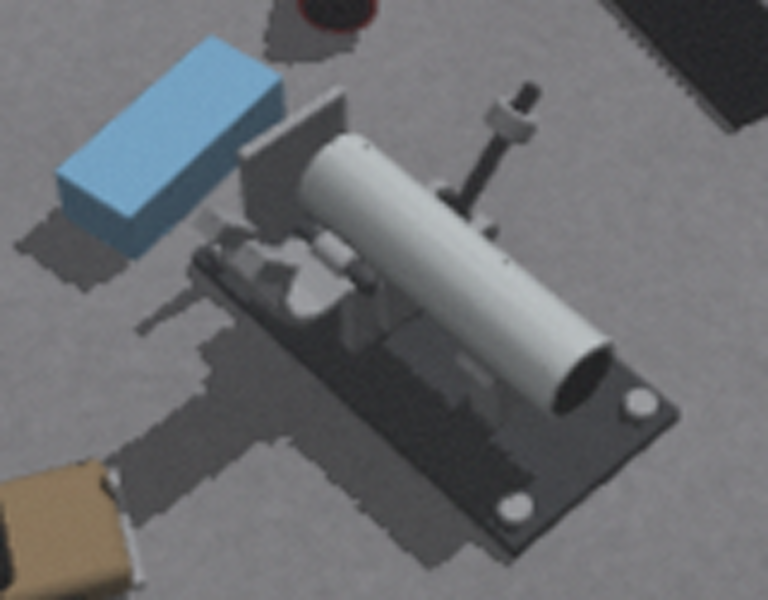

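Crop 1 shows the base plate corners at (305,86), (526,105), (476,548) and (257,523), the tube from (408,170) to (372,510), the nut at (567,270) and the lug slot at about (222,228). Crop 2 confirms this: the cap leans back and the bolt leans out.

```bash
cat >> h.py <<'E'
from types import SimpleNamespace
def load(f): return dict(np.load('pics/'+f+'.npz'))
E
python3 - <<'E'
from h import *
c=load('top1'); s=load('side1')
up=lambda a:(a[0]/4.8+240-.4,a[1]/4.8+140-.4)
us=lambda a:(a[0]/4.8+240-.4,a[1]/4.8+165-.4)
W=np.array([atz(c,*up(p),.01)[:2] for p in[(305,86),(526,105),(476,548),(257,523)]])
M=np.array([[.095,.06],[.095,-.06],[-.155,-.06],[-.155,.06]])
def fit(W):
    m=M.mean(0);w=W.mean(0);A=(M-m).T@(W-w); th=np.arctan2(A[0,1]-A[1,0],A[0,0]+A[1,1])
    R=np.array([[np.cos(th),-np.sin(th)],[np.sin(th),np.cos(th)]]); return th,w-R@m,R,(W-w-(M-m)@R.T)
th,o,R,r=fit(W); print(th,o,r.round(4).tolist())
# side check: corners at z .01 ; BL (512,555) BR (680,412)
for p,m in(((512,548),M[3]),((680,410),M[2])): print('side',R.T@(atz(s,*us(p),.01)[:2]-o),m)
for n,p,z in(('far',(408,170),.085),('near',(372,512),.075)): print(n,R.T@(atz(c,*up(p),z)[:2]-o))
# bolt / cap angles from top ray in clamp plane
for n,px,f in(('nut',(567,270),lambda a:(-.046-.063*np.sin(a),.035+.063*np.cos(a))),
   ('lug',(213,228),lambda a:(.036-.082*np.cos(a)+0.012*np.sin(a)*1,.075+.082*np.sin(a)+.012*np.cos(a)))):
    best=min(np.arange(.5,2.36,.01),key=lambda a:np.linalg.norm(proj(c,[*(o+R@[0,f(a)[0]]),f(a)[1]])-up(px)))
    print(n,best,f(best),proj(c,[*(o+R@[0,f(best)[0]]),f(best)[1]]),up(px))
    if n=='nut': print(min(np.arange(.5,1.3,.01),key=lambda a:np.linalg.norm(proj(s,[*(o+R@[0,f(a)[0]]),f(a)[1]])-us((512,118)))))
for n,px,z in(('carcorner',(90,210),.03),('phoneTL',None,0)):
    if px: print(n,R.T@(atz(c,*up(px),z)[:2]-o))
for px in((423,168),(448,174),(434,227),(407,222)): print('phone',R.T@(atz(c,*px,.009)[:2]-o))
for px in((297,146),(347,143)): print('foam',R.T@(atz(c,*px,.02)[:2]-o))
st=ctrl.get_obs(); print({k:np.round(v,3).tolist() for k,v in st.items()}, ctrl.tip_reach)
E
```

```text
-0.0943552512254572 [0.60066348 0.08101017] [[-0.0023, 0.0023], [-0.0003, -0.0025], [0.001, -0.0011], [0.0016, 0.0013]]
side [-0.15342668  0.0565811 ] [-0.155  0.06 ]
side [-0.15582599 -0.06229543] [-0.155 -0.06 ]
far [ 0.04365934 -0.0028201 ]
near [-0.13794075 -0.00327306]
nut 0.8200000000000003 (np.float64(-0.09206218727279446), np.float64(0.07797993605911965)) [357.67084978 196.01233794] (357.725, 195.85)
0.8300000000000003
lug 2.1500000000000012 (np.float64(0.09092611405896428), np.float64(0.13705740885971351)) [284.04082547 186.41253859] (283.975, 187.1)
carcorner [0.00863462 0.17127317]
phone [ 0.09843191 -0.26107343]
phone [ 0.08940948 -0.3288935 ]
phone [-0.05566252 -0.30530298]
phone [-0.05018802 -0.23280627]
foam [0.12034029 0.08113053]
foam [ 0.14244359 -0.05129041]
{'time_s': 0.1, 'qpos': [-1.326, 0.3, 1.522, -0.0, 1.321, -0.067], 'joint_vel': [0.002, -0.002, -0.002, 0.0, 0.001, -0.001], 'tau': [-0.001, -53.265, -35.329, 0.071, 0.024, -0.0], 'ee_pos': [0.169, -0.523, 0.23], 'eef_rot': [-3.141, -0.0, 0.312], 'force': [0.788, 0.841, 0.417], 'moment': [0.002, -0.018, -0.02], 'grip_force': 0.0, 'grip_width': 0.094} 0.025
```

Request:
apply_moves([
  [255,1.8,3.1,0,0,0,0.117],
  [255,1.8,3.1,0,0,0,0.117],
  [255,1.8,3.1,0,0,0,0.117],
  [255,1.8,3.1,0,0,0,0.117],
  [255,1.8,3.1,0,0,0,0.117],
  [255,1.8,3.1,0,0,0,0.117],
  [255,1.8,3.1,0,0,0,0.117],
  [255,1.8,3.1,0,0,0,0.117],
  [255,1.8,3.1,0,0,0,0.117],
  [255,1.8,3.1,0,0,0,0.112],
], grip_force=30)

```text
time_s: 1.1
ee_pos: [0.3491, -0.2121, 0.2304]
eef_rot: [-3.142, -0.0, 1.481]
force: [0.3, -0.1, -0.4]
grip_width: 0.0173
grip_force: 0.0
```

Request:
apply_moves([
  [255,1.85,3.1,0,0,0,0],
  [255,1.85,3.1,0,0,0,0],
  [255,1.85,3.1,0,0,0,0],
  [255,1.85,3.1,0,0,0,0],
  [255,1.85,3.1,0,0,0,0],
  [255,1.85,3.1,0,0,0,0],
  [255,1.85,3.1,0,0,0,0],
  [255,1.85,3.1,0,0,0,0],
  [255,1.85,3.1,0,0,0,0],
  [255,1.85,3.1,0,0,0,0],
])

```text
time_s: 2.1
ee_pos: [0.5342, 0.098, 0.2302]
eef_rot: [-3.141, 0.0, 1.477]
force: [-0.1, -0.2, -0.0]
grip_width: 0.0005
grip_force: 0.0
```

Request:
apply_moves([
  [255,-3.3,-0.1,0,0,0,0],
  [255,-3.3,-0.1,0,0,0,0],
  [255,-3.2,-0.1,0,0,0,0],
  [255,0,0,-4.0,0,0,0],
  [255,0,0,-4.0,0,0,0],
  [255,0,0,-3.5,0,0,0],
  [255,0,0,-2.2,0,0,0],
  [255,0,0,0,0,0,0],
])

```text
time_s: 2.9
ee_pos: [0.4341, 0.0933, 0.091]
eef_rot: [-3.136, 0.001, 1.477]
force: [0.8, -0.3, 0.4]
grip_width: 0.0002
grip_force: 0.0
```

```bash
python3 - <<'E'
from h import *
a=shot('side','s2')['img'][165:290,240:400]; b=shot('top','t2')['img'][140:265,240:400]
cv2.imwrite('pics/v2.png',cv2.resize(np.vstack([a,b])[:,:,::-1],None,fx=2.4,fy=2.4,interpolation=cv2.INTER_CUBIC)); print(ctrl.get_obs()['ee_pos'])
E
```

```text
[0.43593184 0.09355285 0.09402296]
```

View pics/v2.png

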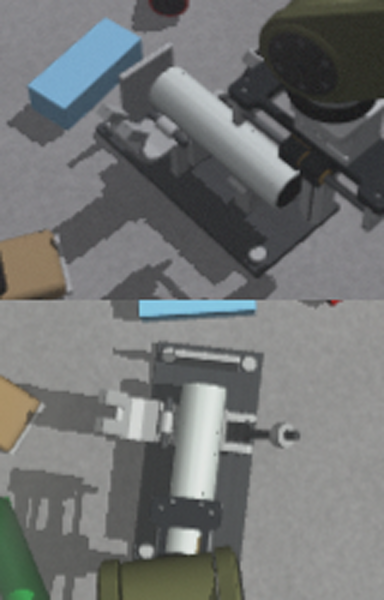

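The closed fingers sit just behind the tube's near end (top half of the picture, about (300,165)) and line up with the tube. Now I'll push along clamp x.

Request:
apply_moves([
  [255,0.5,-0.05,0,0,0,0],
  [255,0.5,-0.05,0,0,0,0],
  [255,0.5,-0.05,0,0,0,0],
  [255,0.5,-0.05,0,0,0,0],
  [255,0.5,-0.05,0,0,0,0],
  [255,0.5,-0.05,0,0,0,0],
  [255,0.4,-0.04,0,0,0,0],
])

```text
time_s: 3.7
ee_pos: [0.4696, 0.0901, 0.0936]
eef_rot: [-3.14, 0.0, 1.477]
force: [-7.6, 0.4, 6.8]
grip_width: 0.0006
grip_force: 4.1
```

Request:
apply_moves([
  [255,0.2,-0.02,0,0,0,0],
  [255,0.2,-0.02,0,0,0,0],
])

```text
time_s: 3.9
ee_pos: [0.4734, 0.0897, 0.0936]
eef_rot: [-3.14, 0.0, 1.477]
force: [-8.2, 0.1, 5.5]
grip_width: 0.0002
grip_force: 4.0
```

Request:
apply_moves([
  [255,0.15,-0.015,0,0,0,0],
  [255,0.15,-0.015,0,0,0,0],
])

```text
time_s: 4.1
ee_pos: [0.4764, 0.0894, 0.0936]
eef_rot: [-3.14, 0.0, 1.477]
force: [-7.2, 0.5, 5.3]
grip_width: 0.0006
grip_force: 3.7
```

Request:
apply_moves([
  [255,0.1,-0.01,0,0,0,0],
  [255,0.1,-0.01,0,0,0,0],
])

```text
time_s: 4.3
ee_pos: [0.4784, 0.0892, 0.0936]
eef_rot: [-3.14, 0.0, 1.477]
force: [-7.8, -0.9, 4.7]
grip_width: 0.0003
grip_force: 3.7
```

Request:
apply_moves([
  [255,0.1,-0.01,0,0,0,0],
  [255,0.1,-0.01,0,0,0,0],
])

```text
time_s: 4.5
ee_pos: [0.4792, 0.0891, 0.0935]
eef_rot: [-3.137, 0.0, 1.477]
force: [-24.6, 1.4, 18.1]
grip_width: 0.0006
grip_force: 12.0
```

The force rose to 25 N where contact was expected, so the tube is against the plate. I'll back off and go over to the far side of the hinged half.

Request:
apply_moves([
  [255,-1.0,0.1,0,0,0,0],
  [255,-1.0,0.1,0,0,0,0],
  [255,0,0,4.2,0,0,0],
  [255,0,0,4.2,0,0,0],
  [255,0,0,4.2,0,0,0],
  [255,0,0,4.1,0,0,0],
])

```text
time_s: 5.1
ee_pos: [0.4602, 0.091, 0.2624]
eef_rot: [3.141, -0.0, 1.477]
force: [0.1, -0.2, 0.2]
grip_width: 0.0004
grip_force: 0.0
```

Request:
apply_moves([
  [255,3.1,2.3,0,0,0,0],
  [255,3.1,2.3,0,0,0,0],
  [255,3.1,2.3,0,0,0,0],
  [255,3.1,2.3,0,0,0,0],
  [255,3.0,2.1,0,0,0,0],
  [255,0,0,-3.5,0,0,0],
  [255,0,0,-3.5,0,0,0],
  [255,0,0,-3.0,0,0,0],
  [255,0,0,-1.0,0,0,0],
  [255,0,0,0,0,0,0],
])

```text
time_s: 6.1
ee_pos: [0.6143, 0.2039, 0.1497]
eef_rot: [-3.14, 0.001, 1.477]
force: [0.2, 1.1, 0.6]
grip_width: 0.0011
grip_force: 0.0
```

```bash
python3 - <<'E'
from h import *
a=shot('side','s3')['img'][140:290,210:400]; b=shot('top','t3')['img'][120:270,210:400]
cv2.imwrite('pics/v3.png',cv2.resize(np.hstack([a,b])[:,:,::-1],None,fx=2.1,fy=2.1,interpolation=cv2.INTER_CUBIC)); print(ctrl.get_obs()['ee_pos'])
E
```

```text
[0.61530275 0.20417236 0.1522901 ]
```

View pics/v3.png

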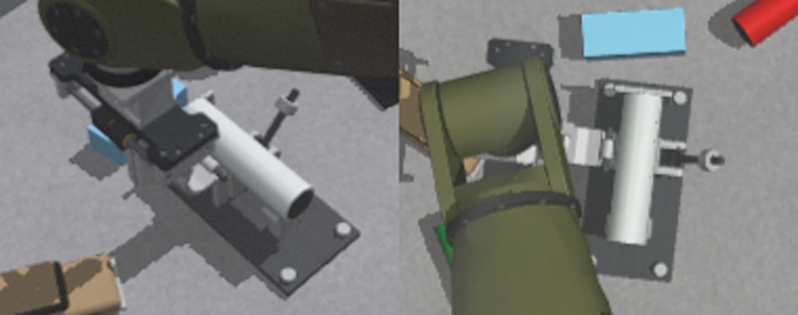

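The hand is on the hinge side behind the lug with clearance all round, and the tube's far end touches the plate. I'll push the cap over.

Request:
apply_moves([
  [255,-0.09,-0.98,0.46,0,0,0],
  [255,-0.09,-0.98,0.46,0,0,0],
  [255,-0.09,-0.98,0.46,0,0,0],
  [255,-0.09,-0.98,0.46,0,0,0],
  [255,-0.09,-0.98,0.46,0,0,0],
  [255,-0.1,-0.98,0.46,0,0,0],
  [255,-0.1,-0.98,0.46,0,0,0],
])

```text
time_s: 6.9
ee_pos: [0.6081, 0.1343, 0.1833]
eef_rot: [3.141, -0.0, 1.476]
force: [-0.3, 1.7, -2.9]
grip_width: 0.0005
grip_force: 0.9
```

Request:
apply_moves([
  [255,-0.1,-1.04,-0.05,0,0,0],
  [255,-0.1,-1.04,-0.05,0,0,0],
  [255,-0.1,-1.04,-0.05,0,0,0],
  [255,-0.07,-0.78,-0.31,0,0,0],
  [255,-0.07,-0.78,-0.31,0,0,0],
  [255,-0.07,-0.78,-0.31,0,0,0],
])

```text
time_s: 7.5
ee_pos: [0.6029, 0.0802, 0.1713]
eef_rot: [-3.141, 0.0, 1.477]
force: [-0.9, 1.8, -0.5]
grip_width: 0.0003
grip_force: 0.9
```

Request:
apply_moves([
  [255,-0.06,-0.66,-0.53,0,0,0],
  [255,-0.06,-0.66,-0.53,0,0,0],
  [255,-0.06,-0.66,-0.53,0,0,0],
  [255,-0.04,-0.47,-0.7,0,0,0],
  [255,-0.04,-0.47,-0.7,0,0,0],
  [255,-0.04,-0.47,-0.7,0,0,0],
])

```text
time_s: 8.1
ee_pos: [0.6, 0.0466, 0.1342]
eef_rot: [-3.141, -0.0, 1.477]
force: [-1.3, 1.6, 1.0]
grip_width: 0.0002
grip_force: 0.8
```

Contact is continuous. Next I'll press it down.

Request:
apply_moves([
  [255,-0.02,-0.19,-0.53,0,0,0],
  [255,-0.02,-0.19,-0.53,0,0,0],
  [255,-0.02,-0.19,-0.5,0,0,0],
  [255,-0.02,-0.1,-0.4,0,0,0],
])

```text
time_s: 8.5
ee_pos: [0.5994, 0.0401, 0.115]
eef_rot: [3.141, 0.0, 1.477]
force: [-0.4, -0.6, 1.4]
grip_width: 0.0005
grip_force: 0.7
```

Request:
apply_moves([
  [255,0,-0.03,-0.2,0,0,0],
  [255,0,-0.03,-0.15,0,0,0],
  [255,0,0,-0.1,0,0,0],
])

```text
time_s: 8.8
ee_pos: [0.5997, 0.0394, 0.1116]
eef_rot: [3.14, 0.0, 1.477]
force: [-2.1, -4.3, 10.3]
grip_width: 0.0006
grip_force: 4.2
```

Request:
apply_moves([
  [255,0,0,-0.1,0,0,0],
  [255,0,0,0,0,0,0],
])

```text
time_s: 9.0
ee_pos: [0.5999, 0.0392, 0.1111]
eef_rot: [3.139, 0.001, 1.477]
force: [-3.0, -3.9, 10.9]
grip_width: 0.0001
grip_force: 4.5
```

Request:
apply_moves([
  [255,0,0,1.5,0,0,0],
  [255,0,0,4.0,0,0,0],
  [255,0,0,4.0,0,0,0],
  [255,-0.4,-3.9,0,0,0,0],
  [255,-0.4,-3.9,0,0,0,0],
  [255,-0.3,-2.5,0,0,0,0],
  [255,0,0,0,0,0,0],
])

```text
time_s: 9.7
ee_pos: [0.5881, -0.0658, 0.2057]
eef_rot: [3.141, 0.0, 1.474]
force: [0.0, 0.5, 0.3]
grip_width: 0.0001
grip_force: 0.0
```

```bash
python3 - <<'E'
from h import *
a=shot('side','s4')['img'][140:290,210:400]; b=shot('top','t4')['img'][120:270,230:420]
cv2.imwrite('pics/v4.png',cv2.resize(np.hstack([a,b])[:,:,::-1],None,fx=2.1,fy=2.1,interpolation=cv2.INTER_CUBIC)); print(ctrl.get_obs()['ee_pos'])
E
```

```text
[ 0.58841715 -0.0631745   0.2054517 ]
```

View pics/v4.png

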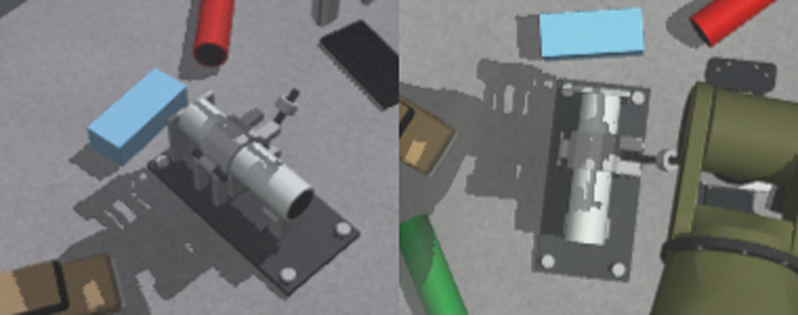

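The cap is closed over the tube and the tube is at the plate. The bolt still leans out (nut at (287,100) in the left half), and the hand is outside it. I'll descend and push the bolt up.

Request:
apply_moves([
  [255,0,0,-4.0,0,0,0],
  [255,0,0,-4.0,0,0,0],
  [255,0,0,-2.7,0,0,0],
  [255,0,0,0,0,0,0],
])

```text
time_s: 10.2
ee_pos: [0.5868, -0.0617, 0.0946]
eef_rot: [-3.135, -0.001, 1.478]
force: [-0.0, 0.5, -0.4]
grip_width: 0.0006
grip_force: 0.0
```

Request:
apply_moves([
  [255,0.07,0.7,0.1,0,0,0],
  [255,0.07,0.7,0.1,0,0,0],
  [255,0.07,0.7,0.2,0,0,0],
  [255,0.07,0.7,0.2,0,0,0],
  [255,0.07,0.7,0.2,0,0,0],
  [255,0.07,0.7,0.3,0,0,0],
  [255,0.07,0.7,0.3,0,0,0],
  [255,0.06,0.7,0.3,0,0,0],
  [255,0.06,0.6,0.3,0,0,0],
])

```text
time_s: 11.1
ee_pos: [0.5949, -0.0009, 0.119]
eef_rot: [3.14, 0.0, 1.477]
force: [1.6, -2.4, 1.6]
grip_width: 0.0003
grip_force: 1.3
```

Request:
apply_moves([
  [255,0.04,0.4,0,0,0,0],
  [255,0.03,0.3,0,0,0,0],
])

```text
time_s: 11.3
ee_pos: [0.5951, 0.0061, 0.1179]
eef_rot: [-3.142, -0.0, 1.477]
force: [0.1, -2.2, 1.5]
grip_width: 0.0004
grip_force: 1.0
```

Request:
apply_moves([
  [255,0.02,0.2,0,0,0,0],
  [255,0.02,0.2,0,0,0,0],
])

```text
time_s: 11.5
ee_pos: [0.5953, 0.0095, 0.1176]
eef_rot: [-3.141, 0.001, 1.477]
force: [-2.5, -11.4, 3.3]
grip_width: 0.0004
grip_force: 5.8
```

Request:
apply_moves([
  [255,0.02,0.2,0,0,0,0],
  [255,0.01,0.1,0,0,0,0],
])

```text
time_s: 11.7
ee_pos: [0.5954, 0.0101, 0.1177]
eef_rot: [-3.141, 0.004, 1.476]
force: [-4.9, -23.7, 4.5]
grip_width: 0.0002
grip_force: 12.1
```

Request:
apply_moves([
  [255,-0.1,-1.5,0,0,0,0],
  [255,-0.3,-3.0,0,0,0,0],
  [255,-0.3,-3.0,2.0,0,0,0],
  [255,0,0,4.0,0,0,0],
  [255,0,0,4.0,0,0,0],
  [255,-1.0,-4.5,0,0,0,0],
  [255,-1.0,-4.5,0,0,0,0],
  [255,-1.0,-4.5,0,0,0,0],
  [255,-1.0,-4.5,0,0,0,0],
  [255,0,0,0,0,0,0],
])

```text
time_s: 12.7
ee_pos: [0.5472, -0.2469, 0.2173]
eef_rot: [-3.141, -0.0, 1.472]
force: [0.6, 0.1, -0.5]
grip_width: 0.0003
grip_force: 0.0
```

```bash
python3 - <<'E'
from h import *
s=shot('side','s5'); t=shot('top','t5')
a=s['img'][180:260,270:370]; b=t['img'][150:230,275:375]
cv2.imwrite('pics/v5.png',cv2.resize(np.hstack([a,b])[:,:,::-1],None,fx=4,fy=4,interpolation=cv2.INTER_CUBIC))
o=np.array([.6012,.0795]);th=-.094;R=np.array([[np.cos(th),-np.sin(th)],[np.sin(th),np.cos(th)]])
for an in(0,.05,.1,.2):
  y=-.046-.085*np.sin(an);z=.035+.085*np.cos(an); p=[*(o+R@[0,y]),z]
  print(an,(proj(s,p)-[270,180])*4,(proj(t,p)-[275,150])*4+[400,0])
for y,z in((-.046,.087),(0,.106)):
  p=[*(o+R@[0,y]),z]; print(y,(proj(s,p)-[270,180])*4,(proj(t,p)-[275,150])*4+[400,0])
for f in('top1','t5'):
  g=cv2.imread(f'pics/{f}.png'); 
d=cv2.absdiff(cv2.imread('pics/top1.png'),cv2.imread('pics/t5.png')).max(2)
print('car',d[140:205,180:262].mean(),'phone',d[165:230,400:450].mean(),'foam',d[120:150,292:350].mean())
E
```

```text
0 [251.94656593  33.87668944] [661.96205101 170.77005087]
0.05 [257.01916866  30.36775185] [668.82742081 171.5165905 ]
0.1 [262.05439019  27.11627843] [675.66838188 172.28562564]
0.2 [271.95474699  21.41678111] [689.19482148 173.88179885]
-0.046 [251.27577178  69.59451331] [661.19231569 174.49150549]
0 [196.10434354  89.23419213] [588.17991108 164.51862785]
car 15.449718574108818 phone 9.083076923076923 foam 16.33390804597701
```

View pics/v5.png

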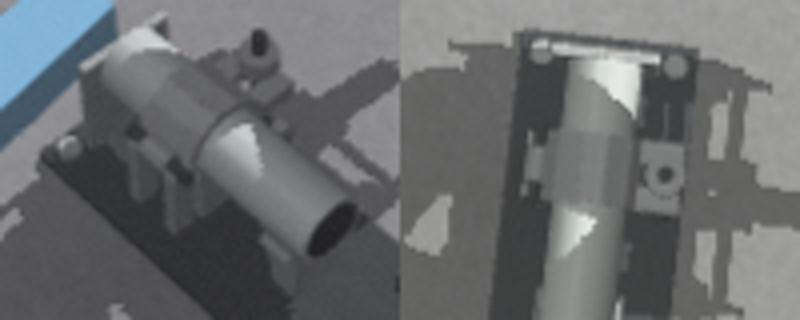

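The bolt stands upright in the slot (shaft end and nut concentric at (664,174)), the cap is down, and the tube meets the end plate. The arm is clear, so I'm handing in.

```bash
python3 -c "
from station import ctrl
print(ctrl.hand_in())"
```

```text
the job is handed in; nothing more can be done
None
```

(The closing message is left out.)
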